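# Find the high spot of a lap wheel with a dial gauge

### The job

Gently bring the plunger dial gauge up to the hand-cranked lap wheel so that its plunger bears squarely on the steel rim under the green top plate, pressed in by about half of its travel and never driven to its stop. Then turn the wheel by its black knob, watching the needle, to find the one high spot on the rim, and leave the wheel with the high spot right at the plunger, the gauge still standing upright and bearing on it, and let go of everything without disturbing the things around.

Things in the scene. Friction and masses are not known exactly. Their poses are not given: they have to be found in the camera images.
- wheel_axis (a point): lap wheel: a green round top plate 124 mm across on an upright axis, on a fixed grey foot 110 mm across. The point is on the axis at the plate's upper face, 58 mm above the bench; z is up. The plate's underside is 52 mm above the bench and overhangs the rim
- rim_middle (a point): point on the wheel's axis 40 mm above the bench, half-way up the steel rim (29 to 51 mm above the bench). The rim is round, radius 52 mm, save for one high spot: a smooth swelling about 63 degrees long that rises 3 mm at its middle (radius 55 mm). Where on the rim it lies is not known and it hardly shows; it turns with the wheel
- wheel_grip (a point): black upright crank knob on the wheel, 17 mm across, from 67 to 106 mm above the bench, 38 mm from the wheel's axis; it spins freely on its pin. The point is on the knob's axis, 90 mm above the bench; x points outwards from the wheel's axis
- wheel (a joint): turn of the wheel, rad, growing anticlockwise seen from above; it can be turned either way for many turns, has a little friction and stays where it is left
- gauge_grip (a point): grip of the loose plunger dial gauge (0.95 kg): a blue upright block, 20 mm along the gauge by 24 mm across it, its top 87 mm above the bench. The point is on the block's axis, 60 mm above the bench; x points forwards along the plunger, z up. The gauge's dark base, 64 mm wide and 26 mm high, reaches from 15 mm behind this point to 65 mm ahead of it
- gauge_dial (a point): middle of the gauge's round white dial, 48 mm across, which faces up 53 mm above the bench, 40 mm ahead of the middle of the blue block
- gauge_tip (a point): front end of the gauge's plunger (ball end 10 mm across), which points level straight ahead, 40 mm above the base's underside and, when free, 85 mm in front of the middle of the blue block. x points forwards. It can be pushed in 10 mm against a light spring (0.24 N at first touch, 1.4 N when fully in), then meets a hard stop. The base slides on smooth feet (friction about 0.5), which hold the gauge against this spring
- needle (a joint): red needle on the dial, rad: 0 with the plunger free, 0.4 rad for each mm that the plunger is pushed in (clockwise), 4.0 rad at the end of its 10 mm travel
- weight0: brass balance weight 38 mm across, 50 mm high; a bystander, leave it alone. Origin at its underside
- weight1: small brass balance weight 28 mm across, 38 mm high; a bystander, leave it alone. Origin at its underside
- weight3: dark iron weight 46 mm across, 42 mm high; a bystander, leave it alone. Origin at its underside
- vial_red: vial with a red cap, 34 mm across, 35 mm high; a bystander, leave it alone. Origin at its underside
- tin_d: open aluminium tin 53 mm across, 40 mm high; a bystander, leave it alone. Origin at its underside
- stone: flat grey stone, 36 by 58 mm, 20 mm high; a bystander, leave it alone. Origin at its underside
- vial_c: vial with a white cap, 34 mm across, 77 mm high; a bystander, leave it alone. Origin at its underside

How it is judged:
By the outcome, as a careful person would: the job done as asked, in the order asked, and still so for the second after the job is handed in, with the robot touching nothing.
It also fails if it takes over 72 s, if anything falls off the work surface, if the arm or the gripper's body presses on something with over 40 N, if the wrist force passes 120 N, or if a joint passes its speed limit or range.

### The arm

A 7-joint arm with a two-finger parallel gripper is mounted at the origin on a cart in front of the work surface, level with it; the furniture and walls round the work are solid. World frame = base frame: x ahead of the robot, y to its left, z up, the work surface at z = 0. Lengths are in m, angles in rad, forces in N, time in s.
With the tool pointing down it reaches from about 0.425 to 0.925 m from the base axis. Payload 6.8 kg.
Tool frame: the origin (TCP) lies midway between the tips of the shut fingers; the grasp point (between the pads) lies r.grip_point_offset behind it (r.grip_point_offset is the distance from the TCP to the grasp point, in m); z points along the fingers, y is the direction in which the jaws open and shut (so a half turn about z gives the same grasp; the last joint's range is limited). The gripper opens to 85 mm and grips with 20 to 120 N. Pads are 22 mm wide; open, the fingers measure 114 mm over their backs; the gripper's body (76 mm by 85 mm) begins 54 mm behind the grasp point. The pads swing forward as they close: fully open they stand 13 mm farther back than shut.
Start: joints at [-1.251, 0.477, 0.022, 1.555, -0.011, 1.109, -0.083], TCP at [0.28, 0.614, 0.231] pointing down, gripper open.
Joint ranges: [-2.96, 2.96], [-0.34, 2.1], [-1.41, 1.46], [0.24, 2.44], [-1.37, 4.51], [0.17, 1.92], [-2.96, 2.96]. Speed limits (rad/s): [2.39, 2.39, 3.14, 3.14, 3.14, 3.14, 3.14].

### API

Orientations are given as a rotation vector (axis times angle).
In Python, from bench import r gives the robot as it stands. The module is installed in compiled form; this text tells all that it offers.
- The arm moves only by the tool play_rows, never from a script. Its argument "deltas" is a list of rows, each a list of 3 entries, a list of its own where there are three numbers: the finger opening in mm, from 0 to 85.4, then the shift along the tool's x, y, z in mm, then the turn, a rotation vector about the tool's x, y, z in rad. A call has 1 to 8 rows; each row is the pose to reach, as a shift and turn from the pose measured when the call began, along the tool's axes at that moment; what a row does not reach only later rows make up. A row lasts 1/8 s, in which the tool goes at most 62.5 mm and 10.7 degrees, less where a joint would pass 70% of its speed; a pose out of reach is approached as far as the arm can. A call with a gripper value outside its range is refused whole. The fingers move at their own pace and stop on an object; "squeeze" is the grip in N (left out, the last holds). Time passes only in rows, so rows that repeat a pose let the fingers close. It gives the time, the measured TCP pose, the force and the opening at its end, in the units of the state.
- r.get_obs(): the state, without advancing time (a new reading comes with each control period).
- r.grab_frame(name): name is "scene" or "top" or "wrist"; returns (picture, depth): 384x512x3 uint8, red, green, blue; 384x512 float32, m along the optical axis (not along the pixel's ray), 0 where there is no reading.
- r.camera_model(name): a dict with "mtx" (3x3 intrinsics, pixels), "rvec" (rotation vector, rad) and "tvec" (3), from world to camera coordinates, as OpenCV has them; the wrist camera has in their place "T_tool_cam" (4x4, takes a point from camera to tool coordinates, whose origin is the TCP and whose axes are the flange's). Camera axes: x right, y down, z forward; pixel columns grow to the right and rows downward; lengths in m; the calibration is good to about 2 mm. A picture is of the moment at which its call begins: read the wrist's pose just before it. camera_model takes no time and is no camera call.
- r.hand_in(): hands the job in, once; it reports no verdict.
The state is a dict: "clock": time; "joints": joint angles; "qvel": joint speeds; "tau": joint torques, N m; "tcp_pos": TCP position; "orientation": TCP orientation; "contact_force": force on the tool from outside, world axes, zero at the start; "moment": the same for the moment, N m; "grip_width": finger opening in m.
Only numpy, scipy, OpenCV 4.12 (cv2) and the standard library are available. Lean on these libraries where they do the work, as an engineer would, in place of code of your own. Each camera call takes 0.05 s, during which the arm holds its last target. There are 200 camera calls.

## Working session

There is one attempt and no reset: what is moved stays moved. The work goes in short steps, Python scripts to look and compute and a tool call to move; the robot and the scene stay as the last step left them, time stands still between calls to the robot, and variables do not carry over. Pictures are saved under pics/ and viewed, about 8 in all and at most 12, crops included, and the job is handed in when it is done.

Besides the shell and the picture viewer there is one more tool, called after "Emit:" as name(argument=value, ...) on one line, values as JSON. play_rows: Moves the arm, as the interface text tells. Its arguments: {"type":"object","properties":{"deltas":{"type":"array"},"squeeze":{"type":"number"}},"required":["deltas"]}

```bash
mkdir -p pics; cat > h.py <<'E'
import numpy as np, cv2
from bench import r
from scipy.spatial.transform import Rotation as R
def cam(n,o=None):
    m=r.camera_model(n);K=np.array(m["mtx"])
    if "rvec" in m:
        Rm=cv2.Rodrigues(np.array(m["rvec"],float))[0];t=np.array(m["tvec"],float).ravel()
        return K,Rm.T,-Rm.T@t
    o=o or r.get_obs();T=np.array(m["T_tool_cam"]);Rt=R.from_rotvec(o["orientation"]).as_matrix()
    return K,Rt@T[:3,:3],Rt@T[:3,3]+np.array(o["tcp_pos"])
def ray(c,uv,z):
    K,A,p=c;uv=np.atleast_2d(uv).astype(float)
    d=np.c_[uv,np.ones(len(uv))]@np.linalg.inv(K).T@A.T
    return p+d*((z-p[2])/d[:,2])[:,None]
def proj(c,P):
    K,A,p=c;q=(np.atleast_2d(P)-p)@A@K.T
    return q[:,:2]/q[:,2:]
def save(n,im): cv2.imwrite("pics/"+n+".png",im[:,:,::-1])
E
python3 - <<'E'
from h import *
o=r.get_obs();print(o,r.grip_point_offset)
for n in("scene","top"):
    im,d=r.grab_frame(n);save(n+"0",im);np.savez("pics/"+n+"0.npz",im=im,d=d)
    print(n,cam(n))
print(r.camera_model("wrist"))
E
```

```text
{'clock': 0.0, 'joints': array([-1.25107342,  0.47782665,  0.02232733,  1.55649828, -0.01149387,
        1.1092953 , -0.08312299]), 'qvel': array([ 0.00144476, -0.00014704,  0.00151013, -0.00113619,  0.0001936 ,
       -0.0006535 ,  0.00222828]), 'tau': array([-7.40131109e-04, -5.96460736e+01,  1.60785835e+00, -2.81197089e+01,
        1.25775495e-02,  9.49254289e-03,  1.28239324e-05]), 'tcp_pos': array([0.27980538, 0.61359574, 0.23028791]), 'orientation': array([-6.66834977e-01, -3.06973556e+00,  2.95484383e-03]), 'contact_force': array([ 0.16103657,  0.17550527, -0.90249475]), 'moment': array([ 0.09438711, -0.02259365,  0.01885088]), 'grip_width': 0.08519165506326952} 0.0187
scene (array([[425.29160604,   0.        , 256.60652439],
       [  0.        , 425.29160604, 189.95368741],
       [  0.        ,   0.        ,   1.        ]]), array([[ 0.47262526, -0.57538892,  0.66749753],
       [-0.88112692, -0.32187053,  0.34643141],
       [ 0.01551499, -0.75188228, -0.6591148 ]]), array([-0.48102488, -0.56045618,  1.06741759]))
top (array([[469.46635875,   0.        , 260.34051256],
       [  0.        , 469.46635875, 191.18536781],
       [  0.        ,   0.        ,   1.        ]]), array([[-0.30777526, -0.85179344,  0.42393671],
       [-0.95144541,  0.2731428 , -0.14193183],
       [ 0.00510134, -0.44703574, -0.89450155]]), array([-0.30600533,  0.22484594,  1.85928408]))
{'mtx': array([[332.16085174,   0.        , 252.6043804 ],
       [  0.        , 332.16085174, 192.93894392],
       [  0.        ,   0.        ,   1.        ]]), 'T_tool_cam': array([[-1.24865487e-04, -9.66169526e-01, -2.57907795e-01,
         6.46287167e-02],
       [ 9.99999990e-01, -1.39412620e-04,  3.81172652e-05,
         1.12772091e-04],
       [-7.27833415e-05, -2.57907788e-01,  9.66169534e-01,
        -1.42342372e-01],
       [ 0.00000000e+00,  0.00000000e+00,  0.00000000e+00,
         1.00000000e+00]])}
```

View pics/top0.png

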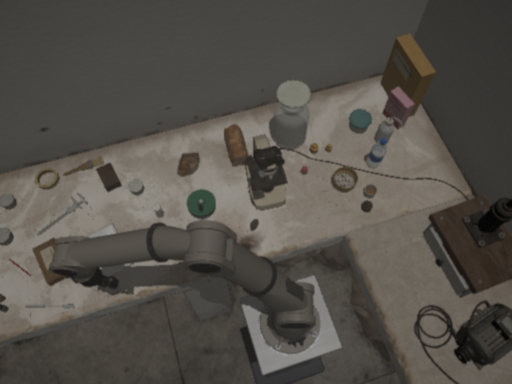

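View pics/scene0.png

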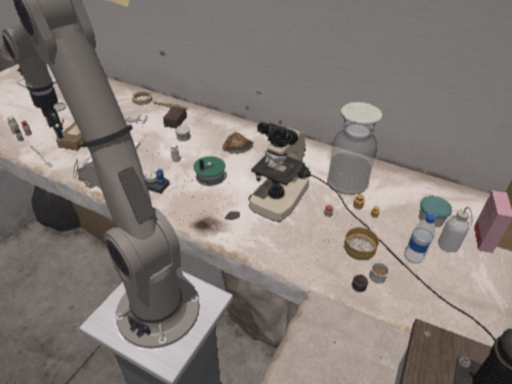

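The top view has the green wheel at (201,203), and the arm hides the gauge. The scene view has the wheel at (209,168), its knob at about (201,162), and the gauge with the blue block at about (158,175).

```bash
python3 - <<'E'
from h import *
for n in("top","scene"):
    im=np.load(f"pics/{n}0.npz")["im"];hsv=cv2.cvtColor(im,cv2.COLOR_RGB2HSV);c=cam(n)
    for nm,lo,hi,z in(("green",(65,90,40),(90,255,255),.058),("blue",(100,110,30),(125,255,255),.06)):
        m=cv2.inRange(hsv,lo,hi);k,_,st,ce=cv2.connectedComponentsWithStats(m)
        for i in range(1,k):
            if st[i,4]>12: print(n,nm,st[i],ce[i].round(1),ray(c,ce[i],z).round(3))
im=np.load("pics/scene0.npz")["im"]
cv2.imwrite("pics/crop1.png",cv2.resize(im[130:230,110:250,::-1],None,fx=5.6,fy=5.6,interpolation=cv2.INTER_CUBIC))
c=cam("scene");print(ray(c,[[209,168],[201,162],[158,175]],.07))
E
```

```text
top blue [381 139   5   5  21] [383. 141.] [[ 0.619 -0.668  0.06 ]]
scene green [195 158  29  18 304] [210.7 166.7] [[0.575 0.188 0.058]]
scene blue [157 170   5   4  15] [158.9 171.3] [[0.454 0.34  0.06 ]]
scene blue [157 175   6   5  20] [159.9 177.2] [[0.428 0.315 0.06 ]]
scene blue [426 214   9   9  62] [430.1 217.6] [[ 0.7   -0.609  0.06 ]]
scene blue [410 239  18  13 117] [417.2 246.6] [[ 0.548 -0.599  0.06 ]]
[[0.55207809 0.1798289  0.07      ]
 [0.56823956 0.22674144 0.07      ]
 [0.4252728  0.32059679 0.07      ]]
```

View pics/crop1.png

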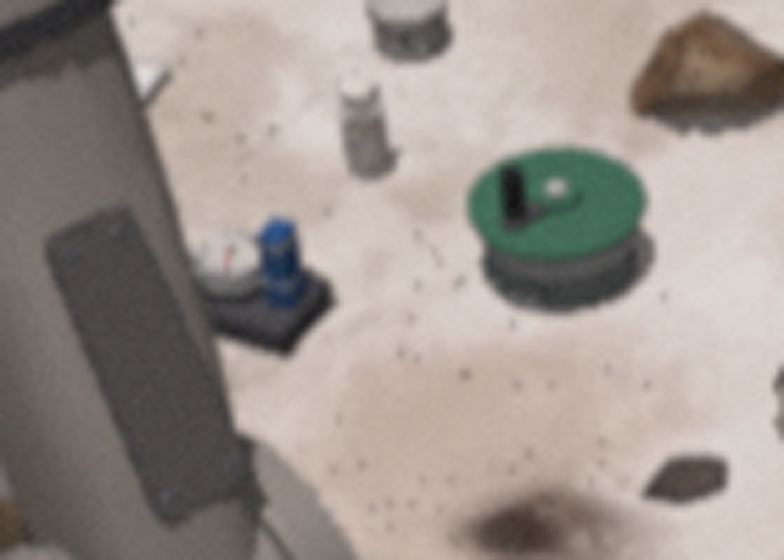

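The gauge is about 0.2 m from the wheel, and its plunger points away from it. I'll move above both for a close wrist view.

Emit:
play_rows(deltas=[[85, [-50, -34, -5], [0, 0, 0]], [85, [-100, -68, -10], [0, 0, 0]], [85, [-150, -102, -15], [0, 0, 0]], [85, [-200, -136, -20], [0, 0, 0]], [85, [-250, -170, -30], [0, 0, 0]], [85, [-300, -205, -40], [0, 0, 0]], [85, [-300, -205, -40], [0, 0, 0]]])

```text
clock: 0.98
tcp_pos: [0.4712, 0.297, 0.2716]
orientation: [0.682, 3.065, -0.004]
contact_force: [-0.1, -0.2, -0.5]
grip_width: 0.0849
```

```bash
python3 - <<'E'
from h import *
o=r.get_obs();print(o["tcp_pos"],o["orientation"],o["clock"])
im,d=r.grab_frame("wrist");save("w1",im);np.savez("pics/w1.npz",im=im,d=d,p=o["tcp_pos"],q=o["orientation"])
c=cam("wrist",o);print("cen",ray(c,[[256,192]],0))
it,dt=r.grab_frame("top");save("top1",it)
for n,i,cc in(("w",im,c),("top",it,cam("top"))):
    hsv=cv2.cvtColor(i,cv2.COLOR_RGB2HSV)
    for nm,lo,hi,z in(("green",(65,90,40),(90,255,255),.058),("blue",(100,110,30),(125,255,255),.087)):
        m=cv2.inRange(hsv,lo,hi);k,_,st,ce=cv2.connectedComponentsWithStats(m)
        for j in range(1,k):
            if st[j,4]>12: print(n,nm,st[j],ce[j].round(1),ray(cc,ce[j],z).round(3))
E
```

```text
[0.4712253  0.29704043 0.27160533] [ 0.68168936  3.064535   -0.00374414] 0.975
cen [[0.5140026 0.2814388 0.       ]]
w green [ 166  231  102   92 6201] [215.8 279.7] [[0.578 0.198 0.058]]
w green [214 230  10   5  19] [217.8 231.7] [[0.524 0.228 0.058]]
w blue [245 110  27  28 488] [257.9 123.4] [[0.431 0.321 0.087]]
top green [193 205   5   6  14] [195.1 207.6] [[0.558 0.224 0.058]]
top green [202 204  12  11  55] [207.3 208.1] [[0.54  0.176 0.058]]
top blue [381 139   5   5  22] [382.9 140.9] [[ 0.606 -0.655  0.087]]
top blue [178 237   4   5  14] [179.5 239. ] [[0.429 0.319 0.087]]
```

View pics/w1.png

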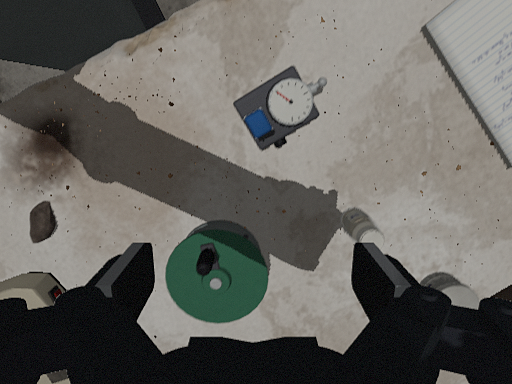

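In the wrist view the blue block is at (258,123), the white dial at (291,101) and the plunger ball at (321,82). The wheel plate is at (216,280) with its knob at (207,260). The white-capped vial is at (360,225).

```bash
cat >> h.py <<'E'
def wheel(im,c):
    hsv=cv2.cvtColor(im,cv2.COLOR_RGB2HSV);m=cv2.inRange(hsv,(60,70,15),(95,255,255))
    k,l,st,ce=cv2.connectedComponentsWithStats(m);i=1+np.argmax(st[1:,4])
    P=ray(c,cv2.convexHull(np.argwhere(l==i)[:,::-1].astype(np.int32))[:,0],.058)[:,:2]
    (x,y),rad=cv2.minEnclosingCircle((P*1000).astype(np.float32));return x,y,rad
def blob(im,c,lo,hi,z,box=None):
    hsv=cv2.cvtColor(im,cv2.COLOR_RGB2HSV);m=cv2.inRange(hsv,lo,hi)
    if box: q=np.zeros_like(m);x0,y0,x1,y1=box;q[y0:y1,x0:x1]=1;m*=q
    k,l,st,ce=cv2.connectedComponentsWithStats(m);i=1+np.argmax(st[1:,4])
    h=cv2.minEnclosingCircle(np.argwhere(l==i)[:,::-1].astype(np.float32))
    return st[i],ce[i].round(1),h,ray(c,[h[0]],z)[0].round(4),ray(c,[ce[i]],z)[0].round(4)
E
python3 - <<'E'
from h import *
f=np.load("pics/w1.npz");im,d=f["im"],f["d"];o=dict(tcp_pos=f["p"],orientation=f["q"]);c=cam("wrist",o)
print("wheel",wheel(im,c))
b=blob(im,c,(100,110,30),(125,255,255),.087);print("blue",b)
w=blob(im,c,(0,0,140),(180,60,255),.053,(260,70,316,132));print("dial",w)
print("tip",ray(c,[[322,81]],.04))
v=blob(im,c,(0,0,0),(180,255,35),.106,(190,235,225,278));print("knob",v)
K,A,p=c
def pt(u,v): return p+A@(np.linalg.inv(K)@[u,v,1])*d[v,u]
for u,vv in((262,118),(258,122),(291,101),(207,258),(215,300),(360,225),(352,215),(365,235),(322,81)):print(u,vv,pt(u,vv).round(3))
cv2.imwrite("pics/w1c.png",cv2.resize(im[60:330,160:430,::-1],None,fx=2.2,fy=2.2,interpolation=cv2.INTER_CUBIC))
dv=w[3]-b[4];print("dir",np.degrees(np.arctan2(dv[1],dv[0])),np.linalg.norm(dv[:2]))
E
```

```text
wheel (575.4415283203125, 200.4146270751953, 61.68417739868164)
blue (array([245, 110,  27,  28, 488], dtype=int32), array([257.9, 123.4]), ((257.7727355957031, 123.57070922851562), 13.949272155761719), array([0.4314, 0.3209, 0.087 ]), array([0.4314, 0.3211, 0.087 ]))
dial (array([ 269,   70,   47,   54, 1639], dtype=int32), array([292.5,  97.6]), ((295.5, 94.0), 30.923391342163086), array([0.4227, 0.3688, 0.053 ]), array([0.4246, 0.3646, 0.053 ]))
tip [[0.42279498 0.40122326 0.04      ]]
knob (array([197, 248,  22,  28, 391], dtype=int32), array([206.3, 260.9]), ((207.341064453125, 261.8973388671875), 14.149541854858398), array([0.5338, 0.2167, 0.106 ]), array([0.5323, 0.2163, 0.106 ]))
262 118 [0.428 0.327 0.087]
258 122 [0.43  0.322 0.086]
291 101 [0.427 0.361 0.056]
207 258 [0.536 0.213 0.09 ]
215 300 [0.602 0.185 0.058]
360 225 [0.585 0.378 0.058]
352 215 [0.583 0.379 0.028]
365 235 [0.589 0.376 0.077]
322 81 [0.423 0.4   0.045]
dir 100.3365541464993 0.048486905448791036
```

View pics/w1c.png

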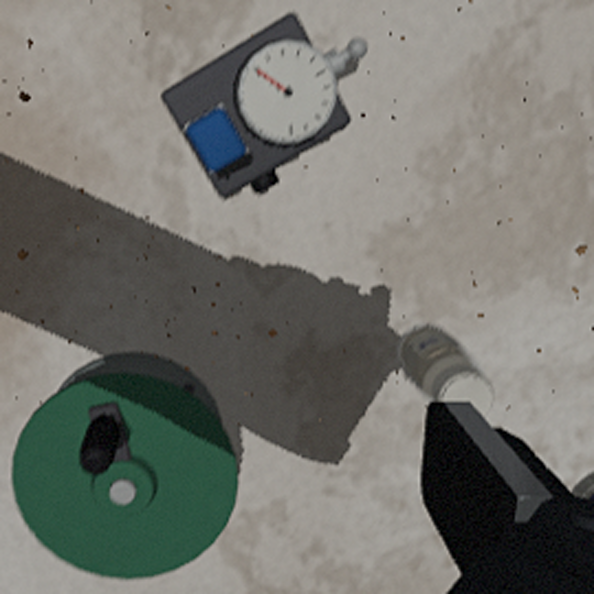

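```bash
cat >> h.py <<'E'
def go(pos,yaw,tilt=0):
    """shift (mm) and turn from current pose to TCP pos (m), tool x at world yaw (deg), tool down; tilt about tool y"""
    o=r.get_obs();R0=R.from_rotvec(o["orientation"]);a=np.radians(yaw)
    T=R.from_matrix(np.array([[np.cos(a),np.sin(a),0],[np.sin(a),-np.cos(a),0],[0,0,-1.]]))*R.from_rotvec([0,np.radians(tilt),0])
    s=R0.inv().apply(np.array(pos)-o["tcp_pos"])*1000;t=(R0.inv()*T).as_rotvec()
    print("go shift",s.round(1),"turn",t.round(3),"rows>=",round(max(np.linalg.norm(s)/62.5,np.linalg.norm(t)/.187),1));return s,t
E
python3 - <<'E'
from h import *
f=np.load("pics/w1.npz");c=cam("wrist",dict(tcp_pos=f["p"],orientation=f["q"]))
print("stone",ray(c,[[41,204],[41,240],[30,222],[54,222]],.01).round(3))
print("scope",ray(c,[[0,275],[40,275],[62,290]],.05).round(3))
go([.4295,.330,.155],96)
E
```

```text
stone [[ 0.41   0.028  0.01 ]
 [ 0.451 -0.     0.01 ]
 [ 0.424  0.001  0.01 ]
 [ 0.437  0.029  0.01 ]]
scope [[ 0.465 -0.04   0.05 ]
 [ 0.485  0.005  0.05 ]
 [ 0.514  0.017  0.05 ]]
go shift [ 46.3   9.4 115.7] turn [-2.000e-03  1.000e-03  1.037e+00] rows>= 5.5
```

Emit:
play_rows(deltas=[[60, [10, 2, 20], [0, 0, 0.17]], [60, [20, 4, 40], [0, 0, 0.34]], [60, [30, 6, 60], [0, 0, 0.51]], [60, [40, 8, 85], [0, 0, 0.69]], [60, [46, 9, 105], [0, 0, 0.86]], [60, [46, 9, 115], [0, 0, 1.035]], [60, [46, 9, 115], [0, 0, 1.035]]])

```text
clock: 1.95
tcp_pos: [0.4277, 0.3306, 0.1544]
orientation: [-2.095, -2.341, 0.007]
contact_force: [-0.0, -0.3, -0.9]
grip_width: 0.0598
```

```bash
python3 - <<'E'
from h import *
o=r.get_obs();im,d=r.grab_frame("wrist");save("w2",im);np.savez("pics/w2.npz",im=im,d=d,p=o["tcp_pos"],q=o["orientation"]);c=cam("wrist",o)
print(o["tcp_pos"],o["joints"].round(2))
print(blob(im,c,(100,110,30),(125,255,255),.087))
print(blob(im,c,(0,0,140),(180,60,255),.053))
print(proj(c,[[.431,.321,.087],[.427,.361,.053],[.423,.4,.04]]))
E
```

```text
[0.42772307 0.33059703 0.15441735] [-1.    0.36  0.28  1.96 -0.13  0.84 -0.54]
(array([240, 204,  36,  30, 973], dtype=int32), array([257.1, 218.5]), ((257.3314208984375, 218.76820373535156), 20.40431785583496), array([0.4321, 0.322 , 0.087 ]), array([0.4319, 0.3222, 0.087 ]))
(array([   93,     0,   419,   328, 80659], dtype=int32), array([309.6, 115.6]), ((303.0, 163.5), 264.5681457519531), array([0.4625, 0.3569, 0.053 ]), array([0.462 , 0.3917, 0.053 ]))
[[255.48790088 219.97220481]
 [256.02199622 152.68278992]
 [256.52048795  97.52393133]]
```

View pics/w2.png

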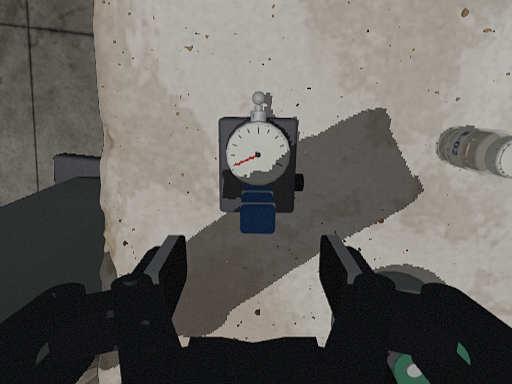

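The gauge is upright in view and aligned with the tool: ball at (258,97), dial (258,153), block (257,219). I'll descend, grip and lift slightly.

```bash
python3 - <<'E'
from h import *
go([.432,.322,.049],96)
E
```

```text
go shift [ -8.8   2.8 106.2] turn [-0.002  0.002  0.008] rows>= 1.7
```

Emit:
play_rows(deltas=[[60, [-9, 3, 40], [0, 0, 0]], [60, [-9, 3, 75], [0, 0, 0]], [60, [-9, 3, 97], [0, 0, 0]], [60, [-9, 3, 106], [0, 0, 0]], [60, [-9, 3, 106], [0, 0, 0]], [15, [-9, 3, 106], [0, 0, 0]], [15, [-9, 3, 106], [0, 0, 0]], [15, [-9, 3, 106], [0, 0, 0]]], squeeze=35)

```text
clock: 3.0
tcp_pos: [0.4324, 0.3222, 0.0501]
orientation: [-2.092, -2.343, 0.003]
contact_force: [-2.4, -2.2, 6.5]
grip_width: 0.0233
```

Emit:
play_rows(deltas=[[15, [0, 0, 0], [0, 0, 0]], [15, [0, 0, -5], [0, 0, 0]], [15, [0, 0, -12], [0, 0, 0]], [15, [0, 0, -20], [0, 0, 0]], [15, [0, 0, -20], [0, 0, 0]]])

```text
clock: 3.62
tcp_pos: [0.4329, 0.3225, 0.0709]
orientation: [-2.092, -2.343, 0.0]
contact_force: [0.3, -0.1, -8.7]
grip_width: 0.0234
```

```bash
python3 - <<'E'
from h import *
o=r.get_obs();im,d=r.grab_frame("wrist");save("w3",im)
c=cam("wrist",o);print(o["tcp_pos"],o["grip_width"])
a=np.radians(40);W=np.array([.5755,.2004])
for s in(.170,.136):
    print(W-s*np.array([np.cos(a),np.sin(a)]))
go([.435,.20,.07],75);go([.445,.10,.07],40)
E
```

```text
[0.43291034 0.32253018 0.07086637] 0.023379202761366038
[0.44527244 0.09112611]
[0.47131796 0.11298089]
go shift [-121.9  -11.5    0.5] turn [-0.001  0.001  0.375] rows>= 2.0
go shift [-222.3  -12.8    0.6] turn [-0.001  0.001  0.986] rows>= 5.3
```

View pics/w3.png

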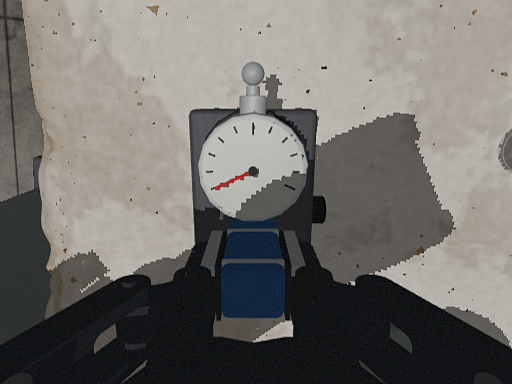

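The gauge is held squarely and lifted about 20 mm. The ball is at (253,73), the dial pivot at (253,171), and the free needle points to the lower left at (215,188). Next I carry it round to the robot side of the wheel.

Emit:
play_rows(deltas=[[15, [-30, -3, 0], [0, 0, 0.08]], [15, [-61, -6, 0], [0, 0, 0.18]], [15, [-92, -9, 0], [0, 0, 0.28]], [15, [-122, -12, 0], [0, 0, 0.38]], [15, [-150, -12, 0], [0, 0, 0.54]], [15, [-176, -12, 0], [0, 0, 0.7]], [15, [-200, -13, 0], [0, 0, 0.85]], [15, [-222, -13, 0], [0, 0, 0.985]]])

```text
clock: 4.68
tcp_pos: [0.4447, 0.0987, 0.0708]
orientation: [2.956, 1.064, -0.001]
contact_force: [-0.2, 0.7, -9.9]
grip_width: 0.0237
```

```bash
python3 - <<'E'
from h import *
i3=cv2.imread("pics/w3.png")
o=r.get_obs();im,d=r.grab_frame("wrist");save("w4",im);c=cam("wrist",o)
print(o["tcp_pos"],o["joints"].round(2),o["qvel"].round(3))
z=o["tcp_pos"][2]-.0501+.04
t=ray(c,[[253,73]],z)[0];R0=R.from_rotvec(o["orientation"])
print("tip world",t,"tool",R0.inv().apply(t-o["tcp_pos"])*1000, "xaxis",R0.apply([1,0,0]))
print(wheel(im,c))
E
```

```text
[0.4446923  0.09874398 0.07075115] [-0.79  0.41  0.53  2.23 -0.37  0.59 -0.87] [ 0.128  0.024  0.296  0.059 -0.216  0.004 -0.474]
tip world [0.50563874 0.1483937  0.06065115] tool [78.61456744  0.60785546 10.04758002] xaxis [ 7.70401949e-01  6.37558149e-01 -6.65906139e-04]
(533.197509765625, 160.62644958496094, 22.367061614990234)
```

View pics/w4.png

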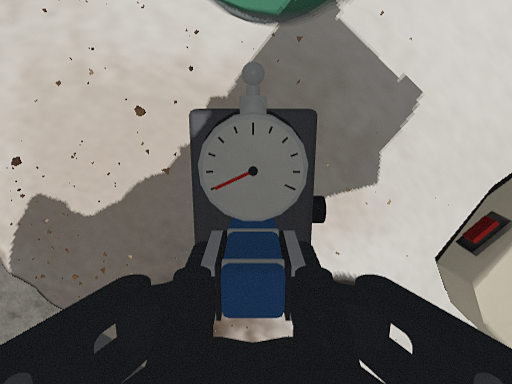

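The gauge is beside the wheel with its needle at zero. The plate's near edge bottoms out at about (275,22), slightly right of the plunger line (253). I'll refine the axis from that edge with the known radius.

```bash
cat >> h.py <<'E'
from scipy.optimize import least_squares
def rimfit(im,c,rad=.062,g=(.5755,.2004)):
    m=cv2.inRange(cv2.cvtColor(im,cv2.COLOR_RGB2HSV),(60,60,15),(95,255,255))
    k,l,st,ce=cv2.connectedComponentsWithStats(m);i=1+np.argmax(st[1:,4])
    h=cv2.findContours((l==i).astype(np.uint8),cv2.RETR_EXTERNAL,cv2.CHAIN_APPROX_NONE)[0][0][:,0]
    h=cv2.convexHull(h)[:,0] if len(h)<5 else h
    h=h[(h[:,0]>2)&(h[:,0]<509)&(h[:,1]>2)&(h[:,1]<381)]
    P=ray(c,h,.058)[:,:2]
    s=least_squares(lambda w:np.linalg.norm(P-w,axis=1)-rad,g,loss="soft_l1",f_scale=.001)
    return s.x,len(P),np.sqrt(np.mean(s.fun**2))
E
python3 - <<'E'
from h import *
f=np.load("pics/w1.npz");print("w1",rimfit(f["im"],cam("wrist",dict(tcp_pos=f["p"],orientation=f["q"]))))
o=r.get_obs();im,d=r.grab_frame("wrist");c=cam("wrist",o);print(o["tcp_pos"],rimfit(im,c))
R0=R.from_rotvec(o["orientation"]);w=rimfit(im,c)[0]
print("axis in tool mm",R0.inv().apply([*w,.06]-o["tcp_pos"])*1000)
E
```

```text
w1 (array([0.57511304, 0.20080675]), 279, np.float64(0.0014107007227389017))
[0.44497585 0.09535616 0.07081895] (array([0.57687693, 0.19800737]), 68, np.float64(0.0001544241815854188))
axis in tool mm [167.11590254   3.53576103  10.58243088]
```

Emit:
play_rows(deltas=[[15, [0, 2.4, 8], [0, 0, 0]], [15, [0, 2.4, 15], [0, 0, 0]], [15, [0, 2.4, 19], [0, 0, 0]], [15, [5, 2.4, 19], [0, 0, 0]], [15, [12, 2.4, 19], [0, 0, 0]], [15, [18, 2.4, 19], [0, 0, 0]], [15, [24, 2.4, 19], [0, 0, 0]], [15, [24, 2.4, 19], [0, 0, 0]]])

```text
clock: 5.78
tcp_pos: [0.4655, 0.1107, 0.0518]
orientation: [2.955, 1.063, -0.0]
contact_force: [0.2, -0.2, -8.2]
grip_width: 0.0238
```

```bash
cat >> h.py <<'E'
def needle(im,box=None,piv=None):
    """angle of red needle in image, deg clockwise from +u, plus pivot used"""
    i=im.astype(int);m=((i[...,0]-np.maximum(i[...,1],i[...,2])>40)).astype(np.uint8)
    q=np.zeros_like(m)
    x0,y0,x1,y1=box;q[y0:y1,x0:x1]=1;m*=q
    v=np.argwhere(m)[:,::-1].astype(float)
    if len(v)<4:return None
    ce=v.mean(0);dv=ce-piv
    return np.degrees(np.arctan2(dv[1],dv[0])),len(v),ce.round(1)
E
python3 - <<'E'
from h import *
o=r.get_obs();im,d=r.grab_frame("wrist");c=cam("wrist",o);save("w5",im)
R0=R.from_rotvec(o["orientation"]);w=rimfit(im,c)
print(o["tcp_pos"],w,"axis tool",R0.inv().apply([*w[0],.06]-o["tcp_pos"])*1000)
i4=cv2.imread("pics/w4.png")[:,:,::-1]
for q in(i4,im):print(needle(q,(195,110,312,225),(253,171)))
E
```

```text
[0.46548072 0.11069417 0.05180762] (array([0.57799576, 0.19831569]), 253, np.float64(0.0003048274909567872)) axis tool [142.5422459    4.11324802  -8.31078451]
(np.float64(156.55674309744228), 118, array([231.5, 180.3]))
(np.float64(155.86625214799824), 117, array([231.5, 180.6]))
```

Emit:
play_rows(deltas=[[15, [0, 2.8, 0], [0, 0, 0]], [15, [3, 2.8, 0], [0, 0, 0]], [15, [6, 2.8, 0], [0, 0, 0]], [15, [8, 2.8, 0.5], [0, 0, 0]], [15, [9, 2.8, 0.5], [0, 0, 0]], [15, [9, 2.8, 0.5], [0, 0, 0]]])

```text
clock: 6.58
tcp_pos: [0.4735, 0.1139, 0.0511]
orientation: [2.955, 1.062, -0.002]
contact_force: [-0.5, -0.9, -8.0]
grip_width: 0.0236
```

```bash
python3 - <<'E'
from h import *
o=r.get_obs();im,d=r.grab_frame("wrist");c=cam("wrist",o);save("w6",im)
R0=R.from_rotvec(o["orientation"]);w=rimfit(im,c)
print(o["tcp_pos"],w,"axis tool",R0.inv().apply([*w[0],.06]-o["tcp_pos"])*1000)
print(needle(im,(195,110,312,225),(253,171)))
E
```

```text
[0.47354614 0.11386097 0.05113859] (array([0.57845857, 0.19849369]), 312, np.float64(0.0032740237156438216)) axis tool [134.76824445   1.53606513  -9.11045916]
(np.float64(-179.9789121174362), 114, array([229.2, 171. ]))
```

View pics/w6.png

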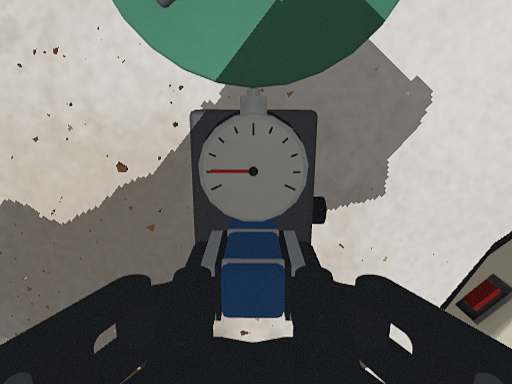

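The plate arc is now symmetric about column 256 (the plunger line is 253). The needle has moved from 156° to 180°, so the plunger is about 1 mm in. I'll press about 3.3 mm more and set the feet down.

Emit:
play_rows(deltas=[[15, [1, 0.8, 0.3], [0, 0, 0]], [15, [2.2, 0.8, 0.6], [0, 0, 0]], [15, [3.4, 0.8, 0.8], [0, 0, 0]], [15, [3.4, 0.8, 1.0], [0, 0, 0]], [15, [3.4, 0.8, 1.2], [0, 0, 0]]])

```text
clock: 7.25
tcp_pos: [0.4764, 0.115, 0.0503]
orientation: [2.955, 1.061, -0.003]
contact_force: [-5.7, -3.4, 4.3]
grip_width: 0.024
```

```bash
python3 - <<'E'
from h import *
o=r.get_obs();im,d=r.grab_frame("wrist");save("w7",im);print(o["tcp_pos"],o["contact_force"])
a=needle(im,(195,110,312,225),(253,171));print(a,"mm",((a[0]-156.2)%360)/57.3/.4)
E
```

```text
[0.47637639 0.11495586 0.05028848] [-5.7298814  -3.43673442  4.33750625]
(np.float64(-111.85404079961171), 134, array([244. , 148.6])) mm 4.011603804554464
```

Emit:
play_rows(deltas=[[15, [0, 0, -0.3], [0, 0, 0]], [30, [0, 0, -0.3], [0, 0, 0]], [45, [0, 0, -0.3], [0, 0, 0]], [45, [0, 0, -0.3], [0, 0, 0]], [45, [0, 0, -0.3], [0, 0, 0]]])

```text
clock: 7.92
tcp_pos: [0.4767, 0.1151, 0.0508]
orientation: [2.955, 1.061, -0.002]
contact_force: [0.7, -0.8, -0.0]
grip_width: 0.0452
```

```bash
python3 - <<'E'
from h import *
o=r.get_obs();im,d=r.grab_frame("wrist");save("w8",im);print(o["tcp_pos"],o["contact_force"],o["grip_width"])
a=needle(im,(195,110,312,225),(253,171));print(a,"mm",((a[0]-156.2)%360)/57.3/.4)
E
```

```text
[0.47674669 0.11509149 0.05077114] [ 0.71376197 -0.81278192 -0.04116638] 0.045183477596457744
(np.float64(-120.74452570564428), 135, array([241.3, 151.3])) mm 3.6237117929474585
```

Emit:
play_rows(deltas=[[45, [0, 0, -20], [0, 0, 0]], [45, [0, 0, -60], [0, 0, 0]], [45, [0, 0, -110], [0, 0, -0.1]], [45, [10, 0, -150], [0, 0, -0.28]], [45, [20, 0, -160], [0, 0, -0.46]], [45, [40, 0, -160], [0, 0, -0.64]], [45, [60, 0, -160], [0, 0, -0.82]], [45, [80, 0, -160], [0, 0, -1.0]]])

```text
clock: 8.98
tcp_pos: [0.5388, 0.1666, 0.2105]
orientation: [2.079, 2.355, -0.003]
contact_force: [0.5, -0.3, 0.6]
grip_width: 0.0449
```

```bash
python3 - <<'E'
from h import *
o=r.get_obs();print(o["joints"].round(2));go([.53,.20,.20],190)
E
```

```text
[-0.76  0.33  0.43  1.87 -0.17  0.97 -0.13]
go shift [34.3 -4.6 10.5] turn [-0.002  0.    -1.621] rows>= 8.7
```

Emit:
play_rows(deltas=[[45, [5, 0, 0], [0, 0, -0.18]], [45, [10, 0, 0], [0, 0, -0.36]], [45, [15, 0, 0], [0, 0, -0.54]], [45, [20, -2, 0], [0, 0, -0.72]], [45, [25, -4, 0], [0, 0, -0.9]], [45, [30, -4, 0], [0, 0, -1.08]], [45, [34, -4, 0], [0, 0, -1.26]], [45, [34, -4, 0], [0, 0, -1.44]]])

```text
clock: 9.98
tcp_pos: [0.5304, 0.2002, 0.2103]
orientation: [0.0, -3.14, 0.003]
contact_force: [0.3, 0.6, 0.1]
grip_width: 0.045
```

Emit:
play_rows(deltas=[[45, [0, 0, 0], [0, 0, -0.18]], [45, [0, 0, 0], [0, 0, -0.36]], [45, [0, 0, 0], [0, 0, -0.54]], [45, [0, 0, 0], [0, 0, -0.54]]])

```text
clock: 10.48
tcp_pos: [0.5304, 0.1999, 0.2102]
orientation: [0.835, -3.027, 0.002]
contact_force: [0.2, 0.5, 0.5]
grip_width: 0.045
```

```bash
python3 - <<'E'
from h import *
o=r.get_obs();im,d=r.grab_frame("wrist");c=cam("wrist",o);save("w9",im);np.savez("pics/w9.npz",im=im,d=d,p=o["tcp_pos"],q=o["orientation"])
print(o["tcp_pos"],o["joints"].round(2),R.from_rotvec(o["orientation"]).apply([1,0,0]));print(rimfit(im,c))
print(blob(im,c,(100,110,30),(125,255,255),.087))
E
```

```text
[0.5304255  0.19990831 0.21022702] [-0.5   0.32  0.03  1.84 -0.01  0.98  1.65] [-0.85861689 -0.51261401  0.00197836]
(array([0.5756528 , 0.19856764]), 403, np.float64(0.009476352617831064))
(array([177,  53,  41,  33, 993], dtype=int32), array([195.6,  69. ]), ((197.0, 70.0), 23.32390594482422), array([0.4749, 0.1175, 0.087 ]), array([0.4748, 0.1163, 0.087 ]))
```

View pics/w9.png

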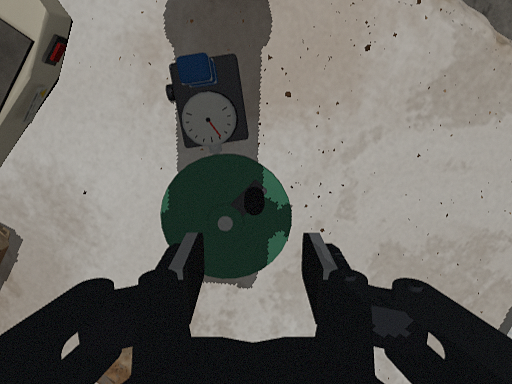

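The gauge stands on its own and bears on the rim: block (195,68), dial (208,119), needle pointing lower right. The knob is at (254,200) and the hub at (225,223).

```bash
python3 - <<'E'
from h import *
f=np.load("pics/w9.npz");im,d=f["im"],f["d"];c=cam("wrist",dict(tcp_pos=f["p"],orientation=f["q"]));K,A,p=c
v,u=np.mgrid[150:290,160:300];v=v.ravel();u=u.ravel()
P=p+((np.c_[u,v,np.ones(len(u))]@np.linalg.inv(K).T)*d[v,u][:,None])@A.T
m=P[:,2]>.095;print("knob top",m.sum(),P[m].mean(0).round(4),P[m][:,2].max())
k=P[m].mean(0)[:2]
m=abs(P[:,2]-.058)<.004;(x,y),rad=cv2.minEnclosingCircle((P[m][:,:2]*1000).astype(np.float32));print("plate",x,y,rad)
hub=ray(c,[[225,223]],.064)[0];print("hub",hub)
w=np.array([x,y])/1000
for q in(w,hub[:2]):
  dv=k-q;print("ang",np.degrees(np.arctan2(*dv[::-1])),np.linalg.norm(dv))
dial=ray(c,[[208,119]],.053)[0];b=np.array([.4748,.1163]);print("dial",dial,"gauge dir",np.degrees(np.arctan2(*(w-b)[::-1])),np.degrees(np.arctan2(*(dial[:2]-b)[::-1])))
E
```

```text
knob top 2582 [0.536  0.1779 0.2236] 0.3526980537449773
plate 577.3046264648438 197.84877014160156 61.85726547241211
hub [0.57859422 0.198575   0.064     ]
ang -154.19277323536673 0.045914425749374016
ang -154.08108620504646 0.047391653302707205
dial [0.50571514 0.13890781 0.053     ] gauge dir 38.50441897258146 36.17747445496747
```

```bash
python3 - <<'E'
from h import *
f=np.load("pics/w9.npz");im,d=f["im"],f["d"];c=cam("wrist",dict(tcp_pos=f["p"],orientation=f["q"]));K,A,p=c
v,u=np.mgrid[165:225,230:290];v=v.ravel();u=u.ravel()
P=p+((np.c_[u,v,np.ones(len(u))]@np.linalg.inv(K).T)*d[v,u][:,None])@A.T
m=(P[:,2]>.1)&(P[:,2]<.115);Q=P[m];(x,y),rad=cv2.minEnclosingCircle((Q[:,:2]*1000).astype(np.float32));print("knob top",m.sum(),Q.mean(0).round(4),x,y,rad)
k=np.array([x,y])/1000
for w in([.577,.1983],):
  dv=k-w;print("ang",np.degrees(np.arctan2(*dv[::-1])),np.linalg.norm(dv))
go([x/1e3,y/1e3,.14],211);go([x/1e3,y/1e3,.075],211)
E
```

```text
knob top 296 [0.5395 0.2059 0.1044] 540.3720703125 206.18592834472656 7.853211402893066
ang 167.84978860148826 0.03746722699974742
go shift [-11.9   0.4  70.2] turn [-0.001 -0.002 -0.005] rows>= 1.1
go shift [-12.1   0.4 135.2] turn [-0.001 -0.002 -0.005] rows>= 2.2
```

Emit:
play_rows(deltas=[[45, [-12, 0.4, 40], [0, 0, 0]], [45, [-12, 0.4, 80], [0, 0, 0]], [45, [-12, 0.4, 115], [0, 0, 0]], [45, [-12, 0.4, 135], [0, 0, 0]], [45, [-12, 0.4, 135], [0, 0, 0]], [10, [-12, 0.4, 135], [0, 0, 0]], [10, [-12, 0.4, 135], [0, 0, 0]], [10, [-12, 0.4, 135], [0, 0, 0]]], squeeze=20)

```text
clock: 11.52
tcp_pos: [0.5409, 0.2068, 0.0765]
orientation: [-0.832, 3.029, -0.001]
contact_force: [-2.2, -0.0, 6.0]
grip_width: 0.0163
```

```bash
cat >> h.py <<'E'
W=np.array([.577,.1983])
def arc(a1,rad=.038,yaw=211,n=8,z=.075,W=W,turn=0):
    o=r.get_obs();R0=R.from_rotvec(o["orientation"]);p=o["tcp_pos"]
    a0=np.degrees(np.arctan2(p[1]-W[1],p[0]-W[0]));print("now ang",a0.round(1),"rad",np.hypot(*(p[:2]-W)).round(4),"F",o["contact_force"].round(1))
    a1=a0+(a1-a0+180)%360-180 if not turn else a0+turn
    for i in range(1,n+1):
        a=np.radians(a0+(a1-a0)*min(1,i/(n-1)));q=[W[0]+rad*np.cos(a),W[1]+rad*np.sin(a),z]
        print((R0.inv().apply(q-p)*1000).round(1).tolist())
def dial(name=None):
    o=r.get_obs();im,d=r.grab_frame("wrist");c=cam("wrist",o)
    if name: save(name,im)
    g=proj(c,[[.5055,.1395,.053],[.5055+.0142,.1395+.0119,.053]])
    x,y=g[0];rad=60
    hsv=cv2.cvtColor(im,cv2.COLOR_RGB2HSV);i=im.astype(int)
    m=((i[...,0]-np.maximum(i[...,1],i[...,2])>35))
    v=np.argwhere(m)[:,::-1].astype(float);v=v[np.hypot(*(v-g[0]).T)<rad]
    if len(v)<4: print("no needle",g);return
    # needle: rectify red pixels to world plane z=.058, direction relative to gauge axis
    P=ray(c,v,.054)[:,:2];ce=P.mean(0);sv=np.linalg.svd(P-ce)[2][0]
    rel=ce-np.array([.5055,.1395]);sv=sv*np.sign(sv@rel)
    ang=np.degrees(np.arctan2(sv[1],sv[0]));a2=np.degrees(np.arctan2(rel[1],rel[0]))
    a0=np.degrees(np.arctan2(*(o["tcp_pos"][:2]-W)[::-1]))%360
    print("knob",a0.round(1),"needle svd cw from fwd",((40-ang)%360).round(1),"cen",((40-a2)%360).round(1),"len",round(np.hypot(*rel)*1000,1),"n",len(v),"px",v.mean(0).round(1),"dialpx",g[0].round())
E
python3 - <<'E'
from h import *
dial("w10");arc(198)
E
```

```text
knob 166.7 needle svd cw from fwd 333.0 cen 338.9 len 9.4 n 105 px [181.3 121.4] dialpx [171. 104.]
now ang 166.8 rad 0.0371 F [-2.2  0.3  6. ]
[2.6, -1.6, 1.5]
[4.4, -3.9, 1.5]
[6.0, -6.4, 1.5]
[7.4, -9.0, 1.5]
[8.6, -11.7, 1.5]
[9.6, -14.5, 1.5]
[10.4, -17.4, 1.5]
[10.4, -17.4, 1.5]
```

View pics/w10.png

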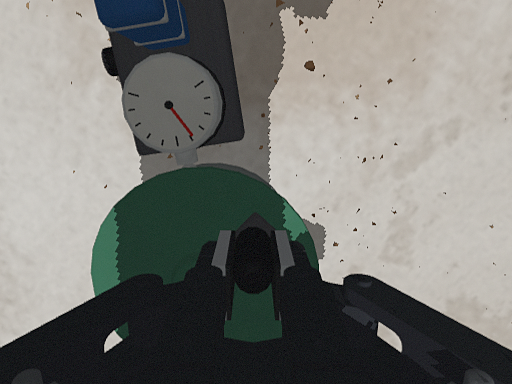

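The knob is held at (253,258). The dial pivot is at (168,104) and the needle reads about 3.8 mm. I'll now turn the wheel anticlockwise and watch the needle.

Emit:
play_rows(deltas=[[10, [2.6, -1.6, 0], [0, 0, 0]], [10, [4.4, -3.9, 0], [0, 0, 0]], [10, [6, -6.4, 0], [0, 0, 0]], [10, [7.4, -9, 0], [0, 0, 0]], [10, [8.6, -11.7, 0], [0, 0, 0]], [10, [9.6, -14.5, 0], [0, 0, 0]], [10, [10.4, -17.4, 0], [0, 0, 0]], [10, [10.4, -17.4, 0], [0, 0, 0]]])

```text
clock: 12.58
tcp_pos: [0.5418, 0.1865, 0.0767]
orientation: [-0.831, 3.028, -0.0]
contact_force: [6.9, 2.1, -5.3]
grip_width: 0.0162
```

```bash
python3 - <<'E'
from h import *
dial();arc(228)
E
```

```text
knob 198.5 needle svd cw from fwd 333.3 cen 338.9 len 9.5 n 100 px [218.7 141.3] dialpx [209. 124.]
now ang -161.5 rad 0.037 F [ 4.7  2.1 -5.3]
[1.4, -2.5, 1.7]
[1.7, -5.3, 1.7]
[1.8, -8.1, 1.7]
[1.7, -10.9, 1.7]
[1.4, -13.7, 1.7]
[0.8, -16.4, 1.7]
[0.1, -19.1, 1.7]
[0.1, -19.1, 1.7]
```

Emit:
play_rows(deltas=[[10, [0.7, -2.5, 0], [0, 0, 0]], [10, [1, -5.3, 0], [0, 0, 0]], [10, [1, -8.1, 0], [0, 0, 0]], [10, [0.9, -10.9, 0], [0, 0, 0]], [10, [0.5, -13.7, 0], [0, 0, 0]], [10, [0, -16.4, 0], [0, 0, 0]], [10, [-0.7, -19.1, 0], [0, 0, 0]], [10, [-0.7, -19.1, 0], [0, 0, 0]]])

```text
clock: 13.62
tcp_pos: [0.5524, 0.1704, 0.0766]
orientation: [-0.831, 3.028, -0.0]
contact_force: [2.9, 4.1, -4.9]
grip_width: 0.016
```

```bash
python3 - <<'E'
from h import *
dial();arc(258,.0375)
E
```

```text
knob 228.5 needle svd cw from fwd 333.2 cen 338.4 len 9.5 n 94 px [257.8 139.5] dialpx [248. 123.]
now ang -131.5 rad 0.0372 F [ 2.7  4.5 -6. ]
[-0.6, -2.7, 1.6]
[-1.8, -5.2, 1.7]
[-3.1, -7.6, 1.7]
[-4.6, -10.0, 1.7]
[-6.2, -12.2, 1.7]
[-8.0, -14.2, 1.7]
[-10.0, -16.2, 1.7]
[-10.0, -16.2, 1.7]
```

Emit:
play_rows(deltas=[[10, [-0.6, -2.7, 0], [0, 0, 0]], [10, [-1.8, -5.2, 0], [0, 0, 0]], [10, [-3.1, -7.6, 0], [0, 0, 0]], [10, [-4.6, -10, 0], [0, 0, 0]], [10, [-6.2, -12.2, 0], [0, 0, 0]], [10, [-8, -14.2, 0], [0, 0, 0]], [10, [-10, -16.2, 0], [0, 0, 0]], [10, [-10, -16.2, 0], [0, 0, 0]]])

```text
clock: 14.68
tcp_pos: [0.5694, 0.1615, 0.0766]
orientation: [-0.83, 3.027, -0.0]
contact_force: [0.5, 5.1, -2.7]
grip_width: 0.0164
```

```bash
python3 - <<'E'
from h import *
dial();arc(290,.0375)
E
```

```text
knob 258.4 needle svd cw from fwd 333.3 cen 337.5 len 9.6 n 100 px [292.1 118.4] dialpx [282. 101.]
now ang -101.5 rad 0.0375 F [ 1.1  4.8 -3.2]
[-2.3, -1.9, 1.6]
[-4.7, -3.6, 1.7]
[-7.2, -5.1, 1.7]
[-9.8, -6.4, 1.7]
[-12.6, -7.5, 1.7]
[-15.4, -8.4, 1.7]
[-18.3, -9.0, 1.7]
[-18.3, -9.0, 1.7]
```

Emit:
play_rows(deltas=[[10, [-2.3, -1.9, 0], [0, 0, 0]], [10, [-4.7, -3.6, 0], [0, 0, 0]], [10, [-7.2, -5.1, 0], [0, 0, 0]], [10, [-9.8, -6.4, 0], [0, 0, 0]], [10, [-12.6, -7.5, 0], [0, 0, 0]], [10, [-15.4, -8.4, 0], [0, 0, 0]], [10, [-18.3, -9, 0], [0, 0, 0]], [10, [-18.3, -9, 0], [0, 0, 0]]])

```text
clock: 15.72
tcp_pos: [0.5904, 0.1627, 0.0766]
orientation: [-0.829, 3.027, -0.001]
contact_force: [-1.0, 0.4, -1.9]
grip_width: 0.0165
```

```bash
python3 - <<'E'
from h import *
dial();arc(320,.0375);o=r.get_obs();print(o["joints"].round(2))
E
```

```text
knob 290.6 needle svd cw from fwd 333.1 cen 337.2 len 9.5 n 117 px [313.9  77.5] dialpx [304.  60.]
now ang -69.4 rad 0.038 F [-0.1  1.6 -3.3]
[-2.8, 0.2, 1.6]
[-5.6, -0.0, 1.6]
[-8.3, 0.0, 1.7]
[-11.0, 0.2, 1.7]
[-13.7, 0.7, 1.7]
[-16.4, 1.3, 1.7]
[-19.0, 2.1, 1.7]
[-19.0, 2.1, 1.7]
[-0.39  0.55  0.03  1.84 -0.02  0.75  1.75]
```

Emit:
play_rows(deltas=[[10, [-2.8, 0.2, 0], [0, 0, 0]], [10, [-5.6, 0, 0], [0, 0, 0]], [10, [-8.3, 0, 0], [0, 0, 0]], [10, [-11, 0.2, 0], [0, 0, 0]], [10, [-13.7, 0.7, 0], [0, 0, 0]], [10, [-16.4, 1.3, 0], [0, 0, 0]], [10, [-19, 2.1, 0], [0, 0, 0]], [10, [-19, 2.1, 0], [0, 0, 0]]])

```text
clock: 16.77
tcp_pos: [0.6067, 0.1739, 0.0767]
orientation: [-0.828, 3.025, -0.002]
contact_force: [3.6, -3.8, -5.0]
grip_width: 0.0163
```

```bash
cat >> h.py <<'E'
def arct(a1,t0,t1,rad=.0375,yaw=211,n=8,zg=.0953):
    """arc for the grasp point with tilt about tool y from t0 to t1 deg"""
    o=r.get_obs();R0=R.from_rotvec(o["orientation"]);p=o["tcp_pos"];b=np.radians(yaw)
    B=R.from_matrix(np.array([[np.cos(b),np.sin(b),0],[np.sin(b),-np.cos(b),0],[0,0,-1.]]))
    g=p+R0.apply([0,0,-.0187]);a0=np.degrees(np.arctan2(g[1]-W[1],g[0]-W[0]));a1=a0+(a1-a0+180)%360-180
    print("now ang",a0%360,"rad",np.hypot(*(g[:2]-W)),"z",g[2],"F",o["contact_force"].round(1))
    for i in range(1,n+1):
        f=min(1,i/(n-1));a=np.radians(a0+(a1-a0)*f);T=B*R.from_rotvec([0,np.radians(t0+(t1-t0)*f),0])
        q=np.array([W[0]+rad*np.cos(a),W[1]+rad*np.sin(a),zg])+T.apply([0,0,.0187])
        print((R0.inv().apply(q-p)*1000).round(1).tolist(),(R0.inv()*T).as_rotvec().round(3))
E
python3 - <<'E'
from h import *
dial();arct(350,0,16)
E
```

```text
knob 320.7 needle svd cw from fwd 333.3 cen 337.1 len 9.3 n 132 px [312.9  30.9] dialpx [302.  12.]
now ang 320.5716689700665 rad 0.038344185891302555 z 0.0953789628086334 F [ 3.8 -4.  -4.9]
[-1.4, 1.9, 0.1] [-0.003  0.045 -0.006]
[-3.2, 3.1, 0.0] [-0.002  0.084 -0.007]
[-4.8, 4.5, -0.0] [-0.002  0.124 -0.007]
[-6.3, 6.0, -0.1] [-0.002  0.164 -0.007]
[-7.7, 7.8, -0.3] [-0.002  0.204 -0.007]
[-9.0, 9.6, -0.4] [-0.002  0.244 -0.007]
[-10.1, 11.6, -0.6] [-0.002  0.284 -0.007]
[-10.1, 11.6, -0.6] [-0.002  0.284 -0.007]
```

Emit:
play_rows(deltas=[[10, [-1.4, 1.7, 0], [0, 0.045, 0]], [10, [-3.2, 3.1, 0], [0, 0.084, 0]], [10, [-4.8, 4.5, 0], [0, 0.124, 0]], [10, [-6.3, 6, -0.1], [0, 0.164, 0]], [10, [-7.7, 7.8, -0.3], [0, 0.204, 0]], [10, [-9, 9.6, -0.4], [0, 0.244, 0]], [10, [-10.1, 11.6, -0.6], [0, 0.284, 0]], [10, [-10.1, 11.6, -0.6], [0, 0.284, 0]]])

```text
clock: 17.82
tcp_pos: [0.6119, 0.1905, 0.0775]
orientation: [0.76, -2.773, 0.11]
contact_force: [5.5, -1.1, -2.3]
grip_width: 0.0161
```

```bash
python3 - <<'E'
from h import *
dial("w11");arct(18,16,24)
E
```

```text
knob 347.5 needle svd cw from fwd 333.2 cen 336.5 len 9.2 n 89 px [282.   37.9] dialpx [273.  25.]
now ang 352.4801226562695 rad 0.039560314479731566 z 0.09556247940505824 F [ 6.3 -0.5 -2.8]
[0.6, 3.2, 0.3] [-0.002  0.025 -0.006]
[-0.3, 5.2, -0.1] [-0.002  0.045 -0.006]
[-1.0, 7.3, -0.4] [-0.002  0.065 -0.006]
[-1.6, 9.5, -0.7] [-0.001  0.085 -0.006]
[-2.1, 11.7, -1.0] [-0.001  0.105 -0.006]
[-2.4, 13.9, -1.3] [-0.001  0.125 -0.006]
[-2.6, 16.2, -1.5] [-0.001  0.145 -0.006]
[-2.6, 16.2, -1.5] [-0.001  0.145 -0.006]
```

Emit:
play_rows(deltas=[[10, [0, 2.7, 0.1], [0, 0.025, 0]], [10, [-0.9, 4.9, -0.1], [0, 0.045, 0]], [10, [-1.6, 7.1, -0.4], [0, 0.065, 0]], [10, [-2.2, 9.3, -0.7], [0, 0.085, 0]], [10, [-2.7, 11.5, -1], [0, 0.105, 0]], [10, [-3, 13.8, -1.3], [0, 0.125, 0]], [10, [-3.2, 16.2, -1.5], [0, 0.145, 0]], [10, [-3.2, 16.2, -1.5], [0, 0.145, 0]]])

```text
clock: 18.88
tcp_pos: [0.6083, 0.2084, 0.0784]
orientation: [0.726, -2.641, 0.156]
contact_force: [4.9, 2.1, -0.5]
grip_width: 0.0156
```

```bash
python3 - <<'E'
from h import *
dial("w12");arct(46,24,28,.038)
E
```

```text
knob 17.9 needle svd cw from fwd 333.4 cen 336.5 len 9.1 n 70 px [250.4  48.9] dialpx [242.  38.]
now ang 20.394930546320953 rad 0.04021842945081925 z 0.09555046496105982 F [ 6.   1.9 -0.6]
[1.9, 2.8, 1.0] [-0.     0.016 -0.005]
[1.9, 5.2, 0.9] [-0.     0.026 -0.005]
[2.0, 7.6, 0.8] [-0.     0.036 -0.005]
[2.3, 10.1, 0.9] [-0.     0.046 -0.005]
[2.7, 12.5, 0.9] [-0.     0.056 -0.005]
[3.3, 14.9, 1.1] [-0.     0.066 -0.005]
[4.0, 17.2, 1.3] [-0.     0.076 -0.005]
[4.0, 17.2, 1.3] [-0.     0.076 -0.005]
```

Emit:
play_rows(deltas=[[10, [0.4, 2.6, 0], [0, 0.01, 0]], [10, [0.5, 5.2, 0], [0, 0.02, 0]], [10, [0.7, 7.6, 0], [0, 0.03, 0]], [10, [1.1, 10.1, 0], [0, 0.04, 0]], [10, [1.6, 12.5, 0], [0, 0.05, 0]], [10, [2.3, 14.9, 0.2], [0, 0.06, 0]], [10, [3.1, 17.2, 0.4], [0, 0.07, 0]], [10, [3.1, 17.2, 0.4], [0, 0.07, 0]]])

```text
clock: 19.92
tcp_pos: [0.5966, 0.2236, 0.0791]
orientation: [0.709, -2.576, 0.175]
contact_force: [2.5, 4.1, -3.3]
grip_width: 0.016
```

```bash
python3 - <<'E'
from h import *
dial("w13");arct(75,28,24,.0385)
E
```

```text
knob 52.3 needle svd cw from fwd 333.4 cen 336.7 len 9.0 n 60 px [219.3  63. ] dialpx [212.  53.]
now ang 47.70011925219458 rad 0.040126615180993315 z 0.09566394045755854 F [ 2.9  4.2 -4.1]
[1.9, 2.0, 1.4] [ 0.002 -0.003 -0.003]
[2.6, 4.4, 1.9] [ 0.001 -0.013 -0.003]
[3.5, 6.7, 2.4] [ 0.001 -0.023 -0.003]
[4.5, 9.0, 3.1] [ 0.001 -0.033 -0.003]
[5.6, 11.2, 3.7] [ 0.001 -0.043 -0.003]
[6.8, 13.2, 4.5] [ 0.001 -0.053 -0.003]
[8.2, 15.1, 5.3] [ 0.001 -0.063 -0.003]
[8.2, 15.1, 5.3] [ 0.001 -0.063 -0.003]
```

Emit:
play_rows(deltas=[[10, [1, 2.2, 0.7], [0, 0, 0]], [10, [1.9, 4.6, 1.3], [0, -0.013, 0]], [10, [2.8, 6.9, 1.8], [0, -0.023, 0]], [10, [3.8, 9.2, 2.5], [0, -0.033, 0]], [10, [5, 11.3, 3.2], [0, -0.043, 0]], [10, [6.3, 13.3, 4], [0, -0.053, 0]], [10, [7.8, 15.2, 5], [0, -0.063, 0]], [10, [7.8, 15.2, 5], [0, -0.063, 0]]])

```text
clock: 20.98
tcp_pos: [0.5802, 0.2321, 0.0786]
orientation: [0.726, -2.635, 0.154]
contact_force: [1.9, 3.2, 3.1]
grip_width: 0.0159
```

```bash
python3 - <<'E'
from h import *
dial("w14");arct(105,24,16,.0385)
E
```

```text
knob 84.7 needle svd cw from fwd 353.5 cen 359.7 len 9.2 n 67 px [185.3  71. ] dialpx [184.  58.]
now ang 75.54126825753403 rad 0.03898189257481323 z 0.09563573193348585 F [0.4 2.6 3.4]
[1.7, 1.6, 1.3] [ 0.002 -0.021 -0.003]
[3.3, 3.3, 2.2] [ 0.002 -0.041 -0.003]
[5.1, 5.0, 3.1] [ 0.002 -0.061 -0.003]
[6.9, 6.4, 4.1] [ 0.002 -0.081 -0.003]
[8.8, 7.6, 5.1] [ 0.002 -0.101 -0.003]
[10.9, 8.7, 6.1] [ 0.002 -0.121 -0.003]
[13.0, 9.6, 7.1] [ 0.002 -0.141 -0.003]
[13.0, 9.6, 7.1] [ 0.002 -0.141 -0.003]
```

Emit:
play_rows(deltas=[[10, [1, 1.6, 0.6], [0, -0.021, 0]], [10, [2.8, 3.3, 1.7], [0, -0.041, 0]], [10, [4.8, 5, 2.9], [0, -0.061, 0]], [10, [4.8, 5, 2.9], [0, -0.061, 0]]])

```text
clock: 21.52
tcp_pos: [0.5718, 0.2333, 0.0781]
orientation: [0.742, -2.691, 0.134]
contact_force: [0.3, 2.7, 4.2]
grip_width: 0.0165
```

```bash
python3 - <<'E'
from h import *
dial("w15");arct(97,20.5,18,.0385,n=4)
E
```

```text
knob 98.4 needle svd cw from fwd 29.1 cen 35.4 len 10.3 n 90 px [162.7  74.1] dialpx [172.  59.]
now ang 89.21232082088513 rad 0.03840352826208149 z 0.09560819916080215 F [-1.2  0.8  5.1]
[0.9, 0.9, 0.8] [ 0.002 -0.017 -0.003]
[2.1, 1.7, 1.3] [ 0.002 -0.032 -0.003]
[3.3, 2.5, 1.9] [ 0.002 -0.046 -0.003]
[3.3, 2.5, 1.9] [ 0.002 -0.046 -0.003]
```

Emit:
play_rows(deltas=[[10, [0.9, 0.9, 0.5], [0, -0.017, 0]], [10, [2.1, 1.7, 1.1], [0, -0.032, 0]], [10, [3.3, 2.5, 1.7], [0, -0.046, 0]], [10, [3.3, 2.5, 1.7], [0, -0.046, 0]]])

```text
clock: 22.08
tcp_pos: [0.567, 0.2332, 0.0778]
orientation: [0.753, -2.733, 0.118]
contact_force: [0.9, 0.5, 4.1]
grip_width: 0.0162
```

```bash
python3 - <<'E'
from h import *
dial("w16");arct(110,18,14,.0385,n=5)
E
```

```text
knob 106.0 needle svd cw from fwd 39.3 cen 44.8 len 10.6 n 86 px [153.1  75. ] dialpx [165.  61.]
now ang 97.59714723054658 rad 0.038159256643555975 z 0.09554363363948234 F [1.  0.2 5.9]
[1.3, 1.0, 0.8] [ 0.002 -0.019 -0.003]
[2.8, 1.7, 1.4] [ 0.002 -0.036 -0.003]
[4.4, 2.3, 2.0] [ 0.002 -0.054 -0.003]
[6.0, 2.7, 2.6] [ 0.002 -0.071 -0.003]
[6.0, 2.7, 2.6] [ 0.002 -0.071 -0.003]
```

Emit:
play_rows(deltas=[[10, [1.3, 1, 0.6], [0, -0.019, 0]], [10, [2.8, 1.7, 1.2], [0, -0.036, 0]], [10, [4.4, 2.3, 1.8], [0, -0.054, 0]], [10, [6, 2.7, 2.4], [0, -0.071, 0]], [10, [6, 2.7, 2.4], [0, -0.071, 0]]])

```text
clock: 22.75
tcp_pos: [0.5594, 0.2314, 0.0773]
orientation: [0.771, -2.799, 0.094]
contact_force: [1.3, -2.9, 3.6]
grip_width: 0.0158
```

```bash
python3 - <<'E'
from h import *
dial("w17");arct(102,14,16,.0382,n=4)
E
```

```text
knob 118.0 needle svd cw from fwd 36.8 cen 42.7 len 10.2 n 89 px [145.9  81. ] dialpx [157.  66.]
now ang 111.11435770849907 rad 0.03796421958063871 z 0.0953940181886832 F [ 0.3 -2.8  5.2]
[-1.8, -0.2, -0.4] [ 0.001  0.01  -0.003]
[-3.5, -0.7, -0.9] [ 0.002  0.021 -0.003]
[-5.2, -1.3, -1.4] [ 0.002  0.033 -0.003]
[-5.2, -1.3, -1.4] [ 0.002  0.033 -0.003]
```

```bash
python3 - <<'E'
from h import *
arct(121,14,12,.0382,n=5)
E
```

```text
now ang 111.11435770849907 rad 0.03796421958063871 z 0.0953940181886832 F [ 0.3 -2.8  5.2]
[1.3, 0.4, 0.5] [ 0.001 -0.011 -0.004]
[2.7, 0.6, 0.9] [ 0.001 -0.02  -0.004]
[4.2, 0.7, 1.3] [ 0.001 -0.028 -0.004]
[5.6, 0.7, 1.7] [ 0.001 -0.037 -0.004]
[5.6, 0.7, 1.7] [ 0.001 -0.037 -0.004]
```

Emit:
play_rows(deltas=[[10, [1.3, 0.4, 0.4], [0, -0.011, 0]], [10, [2.7, 0.6, 0.8], [0, -0.02, 0]], [10, [4.2, 0.7, 1.2], [0, -0.028, 0]], [10, [5.6, 0.7, 1.6], [0, -0.037, 0]], [10, [5.6, 0.7, 1.6], [0, -0.037, 0]]])

```text
clock: 23.42
tcp_pos: [0.5537, 0.2286, 0.0771]
orientation: [0.78, -2.833, 0.082]
contact_force: [2.7, -3.0, 3.6]
grip_width: 0.0163
```

```bash
python3 - <<'E'
from h import *
dial("w18");arct(105,12,16,.0382,n=5)
E
```

```text
knob 127.6 needle svd cw from fwd 19.8 cen 25.6 len 10.1 n 96 px [148.4  92.2] dialpx [154.  74.]
now ang 121.73712920062884 rad 0.037905147148231656 z 0.09531773461489354 F [ 1.5 -2.4  4.3]
[-2.4, 0.2, -0.6] [ 0.001  0.017 -0.004]
[-4.8, -0.0, -1.2] [ 0.001  0.034 -0.004]
[-7.2, -0.5, -1.7] [ 0.001  0.051 -0.004]
[-9.5, -1.2, -2.3] [ 0.001  0.069 -0.004]
[-9.5, -1.2, -2.3] [ 0.001  0.069 -0.004]
```

Emit:
play_rows(deltas=[[10, [-2.4, 0.2, -0.5], [0, 0.017, 0]], [10, [-4.8, 0, -1.1], [0, 0.034, 0]], [10, [-7.2, -0.5, -1.6], [0, 0.051, 0]], [10, [-9.8, -1.3, -2.3], [0, 0.069, 0]], [10, [-10.3, -1.5, -2.4], [0, 0.071, 0]], [10, [-10.3, -1.5, -2.4], [0, 0.071, 0]]])

```text
clock: 24.22
tcp_pos: [0.5628, 0.2325, 0.0772]
orientation: [0.761, -2.763, 0.108]
contact_force: [-0.6, -3.4, 5.1]
grip_width: 0.0164
```

```bash
python3 - <<'E'
from h import *
dial("w19");arct(103,16,16,.0382,n=2)
E
```

```text
knob 112.5 needle svd cw from fwd 40.2 cen 45.8 len 10.6 n 86 px [147.9  78.3] dialpx [160.  63.]
now ang 104.7300635902627 rad 0.0381638355335361 z 0.09515510069325311 F [-0.3 -3.2  6.5]
[-1.1, -0.3, -0.5] [ 0.002 -0.005 -0.003]
[-1.1, -0.3, -0.5] [ 0.002 -0.005 -0.003]
```

Emit:
play_rows(deltas=[[10, [-1.1, -0.3, -0.2], [0, 0, 0]], [10, [-1.1, -0.3, -0.2], [0, 0, 0]], [30, [-1.1, -0.3, -0.2], [0, 0, 0]], [45, [-1.1, -0.3, -0.2], [0, 0, 0]], [45, [-1.1, -0.3, -0.2], [0, 0, 0]]])

```text
clock: 24.9
tcp_pos: [0.5634, 0.2334, 0.0767]
orientation: [0.761, -2.762, 0.107]
contact_force: [0.1, -0.1, -0.0]
grip_width: 0.0451
```

```bash
python3 - <<'E'
from h import *
dial("w20");o=r.get_obs();print(o["grip_width"],o["contact_force"]);arct(103,16,16,.0382,n=1)
E
```

```text
knob 111.2 needle svd cw from fwd 40.8 cen 46.2 len 10.3 n 84 px [147.2  75.6] dialpx [159.  61.]
0.04482981364797548 [-0.45637853  0.02975374  0.1059506 ]
now ang 103.37424451516719 rad 0.03864915181049505 z 0.09471391802366941 F [-0.5  0.   0.1]Traceback (most recent call last):
  File "<stdin>", line 2, in <module>
  File "h.py", line 85, in arct
    f=min(1,i/(n-1));a=np.radians(a0+(a1-a0)*f);T=B*R.from_rotvec([0,np.radians(t0+(t1-t0)*f),0])
            ~^^~~~~
ZeroDivisionError: division by zero
```

The needle stays at its maximum (2.95 mm above base) with the knob released. I'll retract straight up along the tool axis and take a last look.

Emit:
play_rows(deltas=[[45, [0, 0, -15], [0, 0, 0]], [45, [0, 0, -40], [0, 0, 0]], [45, [0, 0, -80], [0, 0, 0]], [45, [0, 0, -120], [0, 0, 0]], [45, [0, 0, -150], [0, 0, 0]], [45, [0, 0, -150], [0, 0, 0]], [45, [0, 0, -150], [0, 0, 0]]])

```text
clock: 25.82
tcp_pos: [0.5994, 0.2545, 0.2205]
orientation: [0.761, -2.761, 0.107]
contact_force: [0.7, 0.5, -0.3]
grip_width: 0.0448
```

```bash
python3 - <<'E'
from h import *
dial("w21");o=r.get_obs();print(o["tcp_pos"],o["contact_force"])
E
```

```text
knob 68.2 needle svd cw from fwd 40.2 cen 45.9 len 10.0 n 23 px [194.6  88.6] dialpx [201.  81.]
[0.59908919 0.25431101 0.21989504] [-0.12291933 -0.10061408 -0.59346876]
```

View pics/w21.png

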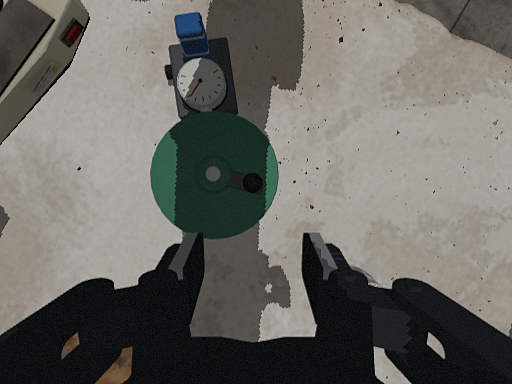

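The gauge stands upright and bears on the rim with the needle still at its maximum (dial at (202,82)). The knob is free at (253,183), and the gripper touches nothing.

```bash
python3 -c "
from bench import r
print(r.hand_in())"
```

```text
the job is handed in; nothing more can be done
None
```

The high spot is at the plunger, and the gauge stands upright on the rim on its own. I handed the job in at about 26 s of the 72 s allowed.

- **Setting the gauge:** I carried it round to the robot side of the wheel and pressed it squarely against the rim. It read about 3.8 mm on the round part of the rim, slightly under half of its travel.
- **Finding the high spot:** I turned the wheel by its knob through nearly a full turn. The needle moved only over knob angles of about 75° to 122°. It peaked near 103°, judged by matching equal readings on both sides.
- **Last checks:** with the knob released and the arm clear, the needle held its maximum. That is about 2.9 mm above the round rim, or 6.7 mm of the 10 mm travel, so the plunger never reached its stop. The last contact force was about 0, and I saw nothing else moved.
- **Disagreements:** my different fits of the peak gave 102.5° to 103.3°. Estimates of the wheel axis differed by about 3 mm between views, so I centred the plunger on the plate edge in the closest view.

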